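Close up the seal-kit case

ROBOT

A 7-joint arm with a two-finger parallel gripper is mounted at the origin on the work surface. World frame = base frame: x ahead of the robot, y to its left, z up, the work surface at z = 0. Lengths are in mm, angles in rad, forces in N, time in s.
With the tool pointing down it reaches from about 400 to 900 mm from the base axis. Payload 5.6 kg.
Tool frame: the origin (TCP) lies midway between the tips of the shut fingers; the grasp point (between the pads) lies 19 mm behind it; x points along the fingers, y is the direction in which the jaws open and shut, and the axes are right-handed (so a half turn about x gives the same grasp; the last joint's range is limited). The gripper opens to 92 mm and grips with 3 to 60 N. Pads are 20 mm wide; open, the fingers measure 128 mm over their backs; the gripper's body (75 mm by 189 mm) begins 69 mm behind the grasp point.
Start: joints at [-0.043, 0.468, -0.012, 1.603, 0.006, 1.071, -0.056], TCP at [650.007, -0.044, 214.592] pointing down, gripper open.
Joint ranges: [-2.53, 2.53], [-0.31, 2.02], [-1.57, 1.55], [0.28, 2.44], [-1.29, 4.43], [0.15, 1.84], [-2.92, 2.92]. Speed limits (rad/s): [2.57, 2.57, 3.14, 3.14, 3.14, 3.14, 3.14].

INTERFACE

Orientations are given as a rotation vector (axis times angle).
In Python, from cell import robot, grip, kin, viewer gives the robot as it stands. Calls block until the motion is done:
- robot.movep(position, orientation): joint-space move of the TCP to a pose.
- robot.servo_line(position, feed=150, rotation=None): straight line of the TCP; rotation=None keeps the orientation; feed is the mean speed in mm/s.
- robot.goto_joints(angles): joint-space move.
- grip(opening, newtons=None): opening from 0.0 (shut) to 1.0 (fully open); newtons is the grip in N (None keeps the last); returns when the fingers have stopped.
- robot.hold(seconds).
- kin.ik(position, orientation): joint angles nearest the present ones, or None.
- robot.observe(): the state.
- viewer.read_camera(name): name is "scene" or "side" or "wrist"; returns the picture (480x640x3 uint8, red, green, blue); there is no depth.
- viewer.camera_info(name): a dict with "camera_matrix" (3x3 intrinsics, pixels), "k1" (the pictures are not rectified: a ray, as slopes to the right and down, at radius r is drawn at 1 + k1 r^2 times it, then the intrinsics apply), "R" (3x3) and "t" (3): a world point X has camera coordinates R X + t. Camera axes: x right, y down, z forward; pixel columns grow to the right and rows downward; lengths in mm; the calibration is good to about 2 mm. A picture is of the moment at which its call begins: read the wrist's pose just before it. camera_info takes no time and is no camera call; for the wrist camera it gives the pose at the moment of the call.
A pose or a line that the arm cannot do raises robot.IKError and nothing moves.
- robot.job_done(): hands the job in, once; it reports no verdict.
Trained networks look in the newest picture that a camera, given by its name, has taken for a name from the list of things; names that differ only in an ending like _2 or _b are one class to them, and where a whole thing is asked for, a point or a joint stands for the part that bears it (a point fixed in the world has none). Each returns a list of dicts, best first, with "confidence" (0 to 1); they miss things now and then, are a little off and sometimes report something else, mostly with a low value. They report only what shows in the picture. A call takes as long as a camera call.
- viewer.silhouettes(name, camera): "mask" (480x640 bool, what is visible of it).
- viewer.pinpoint(name, camera): "at" ([x, y, z] in mm, in the coordinates of the camera as it stood for that picture, good to about 4 mm: a listed point, or the origin of a listed thing).
The state is a dict: "t": time; "joints": joint angles; "joint_velocities": joint speeds; "joint_torque": joint torques, N m; "tcp_pos": TCP position; "tcp_rot": TCP orientation; "contact_force": force on the tool from outside, world axes, zero at the start; "wrist_torque": the same for the moment, N m; "grip_width": opening from 0.0 (shut) to 1.0 (fully open).
Only numpy, scipy, OpenCV 4.12 (cv2) and the standard library are available. Lean on these libraries where they do the work, as an engineer would, in place of code of your own. Each camera call takes 0.05 s, during which the arm holds its last target.

TASK

The pump job is finished: pack up the seal-kit case. First push the upright inner flap down flat over the parts in the case, and only then swing the hinged cover over it until it is fully shut, without slamming it. Just push with the fingers: do not lift or drag the case, and leave the loose tools and parts where they are.

Things in the scene. Friction and masses are not known exactly. Their poses are not given: they have to be found in the camera images.
- case: Seal-kit case: open grey box 260 (its x) by 200 (its y) by 75 mm high, walls 6 mm, 4 to 7 kg, loose on the table. Origin: centre of its underside. Yaw is pi, give or take 0.5 rad: its +y faces the robot's right, its +x the robot. Cover hinged on its +y rim, inner flap inside its -y wall; a 100 mm wide handle sticks 28 mm out of the -y wall at 40 mm height. Dividers inside, 51 mm high.
- flap (a joint): Inner flap's hinge angle, rad: 0 = lying flat in the case, about 1.57 = standing upright, stop at 1.7 (leaning out towards case -y). The flap is an aluminium sheet 220 mm (along case x) by 120 mm (from hinge to free edge), 4 mm thick (2 mm either side of the line hinge - edge). To fold it down its free edge moves towards case +y and down. Stiff hinge (0.15 N m): it stays where it is left.
- flap_hinge (a point): Middle of the flap's hinge line, 62 mm above the table, at case x 0, y -82 mm. The hinge line runs along case x. Its frame turns with the flap: y from hinge to free edge, z out of the face that is uppermost when flat (the face towards case -y when upright).
- flap_edge (a point): Middle of the flap's free edge, 120 mm from the hinge.
- cover (a joint): Cover's hinge angle, rad: 0 = fully shut, 1.57 = upright, stop at 2.1 (leaning back beyond case +y). The cover is a grey plastic panel 260 mm (along case x) by 200 mm (hinge to free edge), 12 mm thick, 0.25 to 0.5 kg. To close it its free edge moves towards case -y and down. Stiff hinge (0.6 N m): it stays at any angle and does not fall by itself, so it must be pushed all the way.
- cover_hinge (a point): Middle of the cover's hinge line, at case x 0, y +100 mm, 75.5 mm above the table, in the plane of the cover's inner face; the line runs along case x. Its frame turns with the cover: -y from hinge to free edge, z out of the outer face (12 mm away), which is the top when shut and faces case +y when upright.
- cover_edge (a point): Middle of the cover's free edge on the outer face, 200 mm from the hinge.
- sleeve: Steel shaft sleeve in the case under the flap, 52 mm across, 40 mm high. Origin: centre of its underside.
- seal: Rubber seal ring in the case, 60 mm across, 16 mm high. Origin: centre of its underside.
- endplate: Bystander: oval steel pump end plate, 120 by 50 by 16 mm, lying beside the case's -y wall. Origin: centre of its underside.
- grease: Bystander: white jar, 56 mm across, 110 mm high, standing beside the case. Origin: centre of its underside.
- driver: Bystander: screwdriver lying beside the case, below the leaning cover.
- spanner: Bystander: steel spanner lying beside the case.
- rotor: Bystander: two-lobed steel pump rotor, 120 by 48 by 30 mm, away on the table. Origin: centre of its underside.
- nutcup: Bystander: steel bowl, 80 mm across, 50 mm high, away on the table.

How it is judged (in metres and radians):
On the way, in this order (a step that is already met when the one before it is completed fails the run):
1. the flap is folded down flat in the case (value of joint flap below 0.1 rad and value of joint cover above 1 rad), for 0.2 s.
2. the cover is swung shut over it (value of joint cover below 0.04 rad and value of joint flap below 0.1 rad), for 0.2 s.
At the end, for the whole second after the job is handed in: The flap lies flat in the case (within 0.1 rad), the cover is fully shut over it (within 0.04 rad, 8 mm at its free edge) and at rest, the case stands level and still, the parts are in it, and the tools and parts around it are where they were (within 30 mm) (all of step 2 and velocity of joint cover between -0.05 and 0.05 rad/s and linear speed of case below 0.01 m/s and angle between case's own z axis and vertical below 0.05 rad and z of each of sleeve, seal in the frame of case below 0.05 m and distance of each of endplate, grease, driver, spanner, rotor, nutcup from where it was at the start of the episode below 0.03 m); the robot touches nothing.
It fails at once if the cover is swung in while the flap still stands (value of joint cover below 0.8 rad and value of joint flap above 0.35 rad).
It fails at once if the cover is slammed (faster than 3 rad/s) (velocity of joint cover below -3 rad/s).
It fails at once if the case is lifted (10 mm), tipped or dragged (40 mm) (height (world z) of case above 0.01 m or distance of case from where it was at the start of the episode above 0.04 m or angle between case's own z axis and vertical above 0.12 rad).
It fails at once if a part is taken out of the case (z of any of sleeve, seal in the frame of case above 0.06 m).
It fails at once if a tool or part beside the case is moved by more than 30 mm (distance of any of endplate, grease, driver, spanner, rotor, nutcup from where it was at the start of the episode above 0.03 m).
It also fails if it takes over 53 s, if anything falls off the work surface, if the arm or the gripper's body presses on something with over 40 N, if the wrist force passes 120 N, or if a joint passes its speed limit or range.

## Working session

There is one attempt and no reset: what is moved stays moved. The work goes in short steps, each a Python script; the robot and the scene stay as the last script left them, time stands still between calls to the robot, and variables do not carry over. Pictures are saved under pics/ and viewed, and the job is handed in when it is done.

```bash
ls; mkdir -p pics; python3 - <<'E'
from cell import robot, grip, kin, viewer
import cv2,numpy as np
for c in ["scene","side","wrist"]:
    im=viewer.read_camera(c); cv2.imwrite(f"pics/a_{c}.png",im[:,:,::-1])
    i=viewer.camera_info(c);R=np.array(i["R"]);t=np.array(i["t"])
    print(c,"cam at",(-R.T@t).round())
    for n in ["case","flap_hinge","flap_edge","cover_hinge","cover_edge","endplate","grease","driver","spanner","rotor","nutcup"]:
        r=viewer.pinpoint(n,c)
        print(n,[( (R.T@(np.array(d["at"])-t)).round(1).tolist(),round(d["confidence"],2)) for d in r[:2]])
s=robot.observe();print(s["t"],s["contact_force"],s["tcp_rot"])
E
```

```text
pics
scene cam at [1194.  -44.  516.]
case [([534.5, 64.6, -0.5], 0.75)]
flap_hinge [([574.0, 139.6, 62.7], 0.59)]
flap_edge [([566.3, 124.1, 182.1], 0.69)]
cover_hinge [([487.1, -22.0, 73.2], 0.63)]
cover_edge [([461.5, -82.3, 267.2], 0.97)]
endplate [([629.2, 235.2, -2.4], 0.59)]
grease [([739.8, 88.1, -0.4], 0.58)]
driver [([467.2, -107.4, 1.4], 0.72)]
spanner [([669.1, -49.8, 3.7], 0.85)]
rotor [([481.1, 413.0, -0.3], 0.78), ([533.2, 64.3, -2.9], 0.71)]
nutcup [([653.8, 436.7, -0.2], 0.59)]
side cam at [112. 620. 790.]
case [([535.4, 60.3, 1.9], 0.69), ([492.0, -22.0, 74.7], 0.23)]
flap_hinge [([571.9, 139.5, 65.1], 0.6)]
flap_edge [([561.3, 126.7, 183.0], 0.84), ([480.2, 413.2, 2.4], 0.51)]
cover_hinge [([489.5, -21.9, 76.0], 0.83)]
cover_edge [([463.1, -79.2, 266.3], 0.61), ([646.0, 440.8, 1.7], 0.3)]
endplate [([626.0, 231.7, -0.8], 0.73)]
grease [([741.8, 81.7, 2.1], 0.73), ([646.2, 437.5, -1.9], 0.57)]
driver [([626.7, 233.1, -0.2], 0.24)]
spanner [([648.1, 441.0, -0.3], 0.61)]
rotor [([482.5, 411.4, 2.6], 0.65), ([559.8, 126.6, 181.4], 0.21)]
nutcup [([646.5, 441.4, 0.5], 0.79)]
wrist cam at [650.  83. 386.]
case [([537.4, 70.0, 0.4], 0.87)]
flap_hinge [([569.8, 141.1, 63.6], 0.63)]
flap_edge [([562.6, 125.3, 182.9], 0.72)]
cover_hinge [([488.5, -26.9, 74.6], 0.93)]
cover_edge []
endplate [([538.6, 69.4, 2.2], 0.21)]
grease [([740.8, 86.2, -4.1], 0.9)]
driver []
spanner [([675.7, -45.1, -1.1], 0.96)]
rotor []
nutcup []
1.8 [ 1.08210121  0.62766115 -0.94449097] [ 1.20923888  1.20911873 -1.20927956]
```

View pics/a_scene.png

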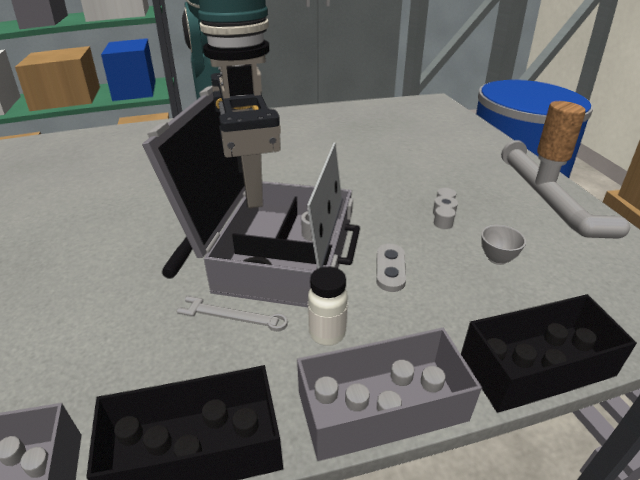

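View pics/a_side.png

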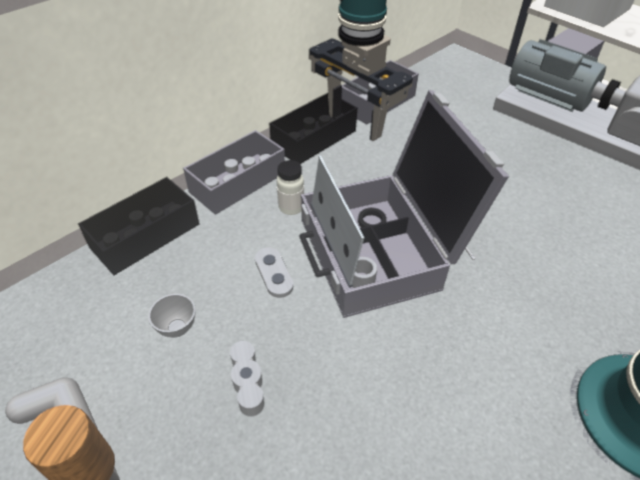

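View pics/a_wrist.png

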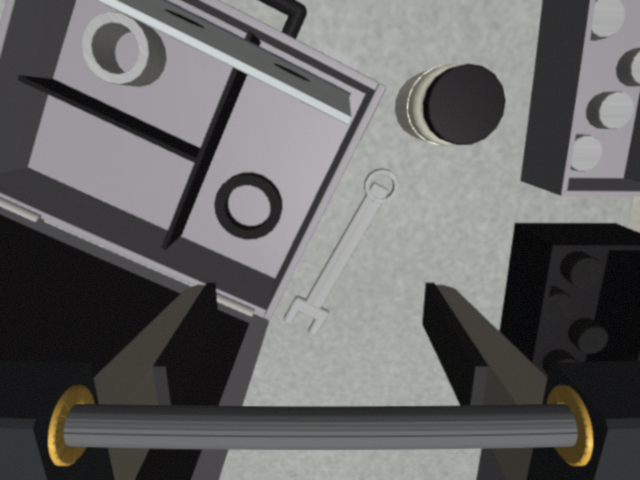

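```bash
cat > h.py <<'E'
from cell import robot, grip, kin, viewer
import cv2,numpy as np
from scipy.spatial.transform import Rotation as Ro
F=np.array([571.9,140.1,62.]);C=np.array([488.2,-23.6,75.5])
u=(F-C);u[2]=0;u/=np.linalg.norm(u);Z=np.array([0,0,1.])
cx=np.array([-u[1],u[0],0])
def rot(s):
    x=-Z;y=s*cx;return Ro.from_matrix(np.c_[x,y,np.cross(x,y)]).as_rotvec()
def fl(a,r=95,h=10): return F-np.cos(a)*r*u+np.sin(a)*r*Z+2*(np.sin(a)*u+np.cos(a)*Z)+h*u
def cv(a,r=170,h=10): return C+r*(np.cos(a)*u+np.sin(a)*Z)+12*(-np.sin(a)*u+np.cos(a)*Z)-h*u
def st(m=""):
    s=robot.observe();print(m,"t%.2f"%s["t"],np.round(s["tcp_pos"],1),"F",np.round(s["contact_force"],1));return s
def pic(tag,cams=("scene","side")):
    for c in cams: cv2.imwrite(f"pics/{tag}_{c}.png",viewer.read_camera(c)[:,:,::-1])
def pin(n,c):
    viewer.read_camera(c) if False else None
    i=viewer.camera_info(c);R=np.array(i["R"]);t=np.array(i["t"])
    return [((R.T@(np.array(d["at"])-t)).round(1).tolist(),round(d["confidence"],2)) for d in viewer.pinpoint(n,c)[:2]]
E
python3 - <<'E'
from h import *
print(u,Ro.from_rotvec(robot.observe()["tcp_rot"]).as_matrix().round(2).tolist())
for s in (1,-1):
    for p in (fl(1.5)+30*u,fl(1.5)+30*u+120*Z,fl(0),cv(1.83)-30*u,cv(1.83)-30*u+100*Z,cv(1),cv(0)):
        q=kin.ik(p,rot(s));print(s,p.round(),None if q is None else np.round(q,2))
E
```

```text
[0.45524522 0.8903661  0.        ] [[0.0, 1.0, -0.0], [-0.0, -0.0, -1.0], [-1.0, 0.0, 0.0]]
1 [588. 172. 157.] [ 0.1   0.55 -0.6   1.72  0.36  0.99  2.04]
1 [588. 172. 277.] [ 0.11  0.42 -0.61  1.6   0.26  1.2   2.12]
1 [533.  64.  64.] [ 0.26  0.57 -0.56  1.96  0.44  0.74  2.11]
1 [ 445. -108.  237.] [ 0.59  0.15 -0.46  2.    0.08  1.    2.76]
1 [ 445. -108.  337.] [ 0.53  0.05 -0.38  1.87  0.02  1.23  2.82]
1 [521.  40. 225.] [ 0.35  0.3  -0.58  1.87  0.19  1.02  2.35]
1 [561. 119.  88.] [ 0.17  0.58 -0.58  1.86  0.42  0.82  2.05]
-1 [588. 172. 157.] [-0.36  0.47  0.03  1.75 -0.02  0.92 -0.8 ]
-1 [588. 172. 277.] [-0.37  0.35  0.04  1.63 -0.01  1.16 -0.8 ]
-1 [533.  64.  64.] [-0.22  0.49  0.04  1.99 -0.03  0.66 -0.63]
-1 [ 445. -108.  237.] [ 0.06  0.11  0.11  2.04 -0.01  1.   -0.29]
-1 [ 445. -108.  337.] [ 0.05  0.02  0.11  1.9  -0.    1.23 -0.3 ]
-1 [521.  40. 225.] [-0.19  0.24  0.06  1.91 -0.02  1.   -0.6 ]
-1 [561. 119.  88.] [-0.3   0.5   0.04  1.89 -0.03  0.75 -0.72]
```

```bash
python3 - <<'E'
from h import *
grip(0.0,20); o=rot(-1); st()
robot.movep(fl(1.5)+35*u+110*Z,o); st("above")
robot.servo_line(fl(1.5)+35*u,feed=150); st("behind")
for a in (1.4,1.1,.8,.55):
    robot.servo_line(fl(a),feed=100); st("a%.2f"%a)
pic("b")
for c in ("scene","side"): print(pin("flap_edge",c))
E
```

```text
t3.15 [650.   -0.  214.6] F [-1.   0.1 -0.6]
above t3.94 [590.6 174.7 266.7] F [ 0.3 -1.1 -0.1]
behind t4.83 [591.  175.7 157.7] F [ 0.  -0.2  0.2]
a1.40 t5.42 [570.3 136.4 156.5] F [0.5 0.2 0.6]
a1.10 t5.85 [557.4 111.8 147.4] F [ 0.1 -1.2 -0.1]
a0.80 t6.28 [546.5  90.8 131.1] F [0.7 0.4 0.2]
a0.55 t6.67 [539.8  77.7 113.1] F [-0.   0.   0.6]
[([525.3, 45.1, 123.4], 0.64)]
[([525.4, 45.4, 124.3], 0.68)]
```

View pics/b_side.png

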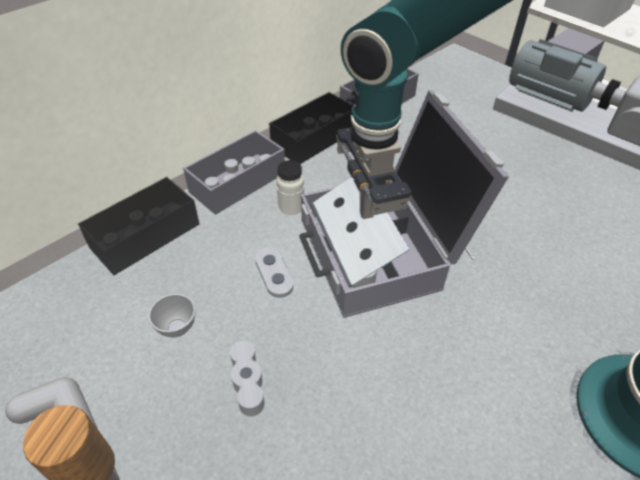

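View pics/b_scene.png

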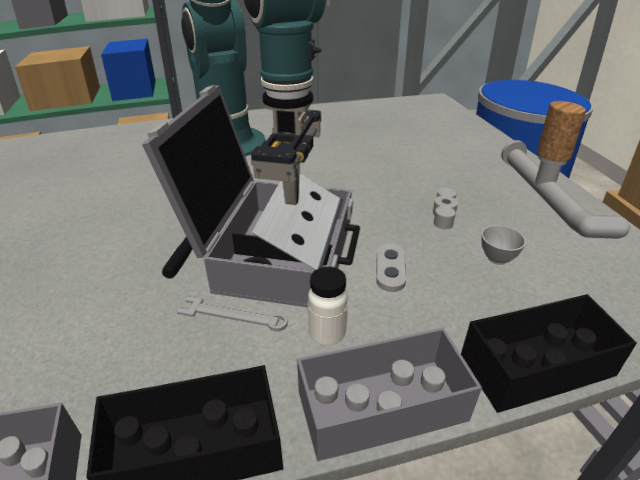

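The flap is at about 0.53 rad (free edge near pixel 385,265 in side), following the finger; the case, the jar and the tools look unmoved. Next I press the flap flat.

```bash
python3 - <<'E'
from h import *
for a in (.35,.18,.06,0.0):
    robot.servo_line(fl(a),feed=80); st("a%.2f"%a)
p=fl(0.)
for k in range(1,6):
    s=st()
    if s["contact_force"][2]>5: break
    robot.servo_line(p-k*1.0*Z,feed=20)
robot.hold(.3);st("pressed")
robot.servo_line(fl(0)+60*Z+20*u,feed=200)
pic("c")
for c in ("scene","side"): print(pin("flap_edge",c),pin("flap_hinge",c),pin("cover_edge",c),pin("cover_hinge",c),pin("case",c))
E
```

```text
a0.35 t7.25 [535.6  69.8  95.9] F [-0.1  0.4  0.1]
a0.18 t7.60 [533.6  65.9  80.5] F [0.  0.5 0.3]
a0.06 t7.89 [532.9  64.6  69.3] F [-0.6 -0.9  0.5]
a0.00 t8.14 [534.   64.6  64.4] F [0.7 1.1 2.6]
 t8.14 [534.   64.6  64.4] F [0.7 1.1 2.6]
 t8.39 [534.   64.7  64.3] F [-3.1 -0.4 11.4]
pressed t8.69 [534.   64.6  64.3] F [-1.2  0.5 11.9]
[([522.6, 30.1, 61.7], 0.64)] [([576.2, 138.5, 61.1], 0.59)] [([462.2, -82.2, 268.2], 0.59)] [([489.4, -24.1, 72.7], 0.8), ([667.1, -51.0, 2.2], 0.68)] [([533.7, 61.2, -0.9], 0.7)]
[([513.8, 29.5, 62.5], 0.76)] [([571.4, 140.2, 68.0], 0.97)] [([463.9, -82.2, 267.0], 0.76)] [([489.3, -25.2, 76.8], 0.9)] [([538.2, 61.4, 1.0], 0.82)]
```

View pics/c_side.png

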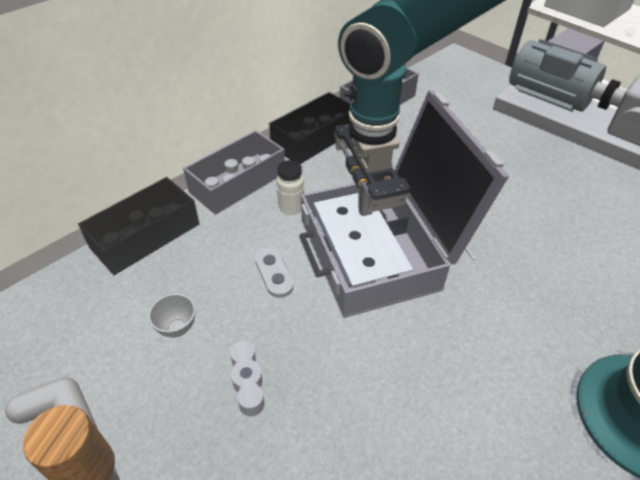

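View pics/c_scene.png

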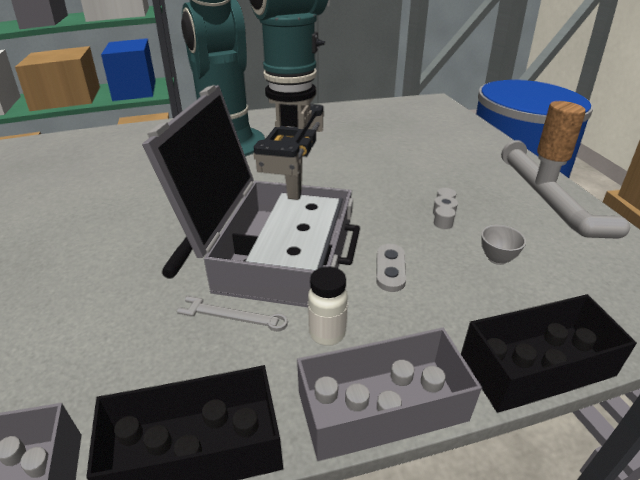

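The flap lies flat (edge z 62, hinge z 62) and the cover is still open. Now I go over and behind it.

```bash
python3 - <<'E'
from h import *
o=rot(-1)
p=np.array(st()["tcp_pos"]); q=p.copy(); q[2]=360; 
robot.servo_line(q,feed=200)
b=cv(1.83)-35*u
top=b.copy(); top[2]=360
robot.servo_line(top,feed=200); st("top")
robot.servo_line(b,feed=120); st("behind")
robot.servo_line(cv(1.75),feed=80); st("1.75")
pic("d")
for c in ("scene","side"): print(pin("cover_edge",c))
E
```

```text
t9.77 [542.3  82.2 123.9] F [-0.6  1.  -0.6]
top t12.34 [ 442.9 -111.9  359.9] F [-0.6 -0.3 -0.7]
behind t13.52 [ 443.1 -112.8  237.3] F [0.1 0.1 0.4]
1.75 t14.27 [464.5 -69.4 240.4] F [-0.5 -0.6  0.3]
[([474.3, -64.1, 271.5], 0.84)]
[([472.8, -62.6, 271.8], 0.76), ([516.4, 33.2, 63.8], 0.71)]
```

View pics/d_side.png

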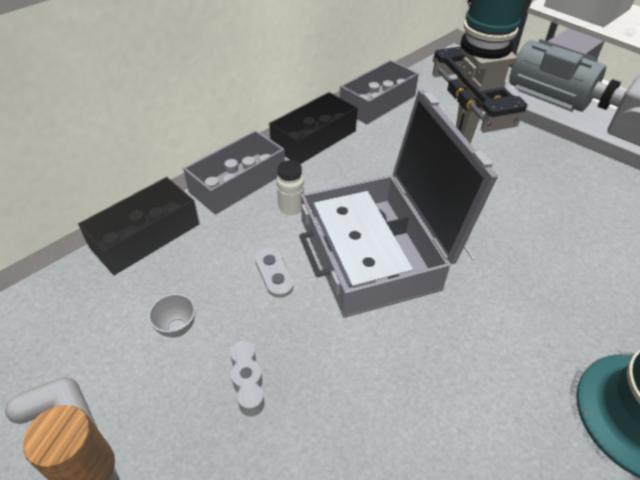

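View pics/d_scene.png

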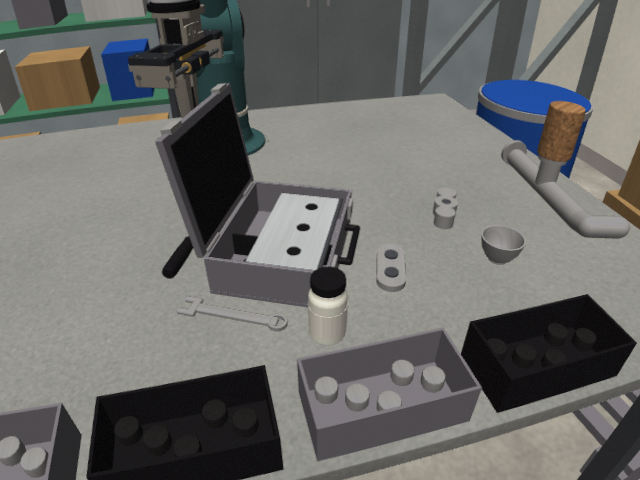

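The finger is behind the cover (side pixel 465,120) and has pushed it to about 1.72 rad, while the case stayed put and the flap flat. I keep going.

```bash
python3 - <<'E'
from h import *
for a in (1.55,1.35,1.15,.95,.75,.55,.4):
    robot.servo_line(cv(a),feed=90); s=st("a%.2f"%a)
    if np.linalg.norm(s["contact_force"])>20: break
pic("e")
for c in ("scene","side"): print(pin("cover_edge",c),pin("cover_hinge",c),pin("case",c))
E
```

```text
a1.55 t14.99 [480.3 -39.5 245.8] F [ 0.1  0.3 -0.4]
a1.35 t15.52 [495.6  -9.2 244. ] F [-0.6 -0.3  0.4]
a1.15 t16.04 [510.5  20.5 235.3] F [-0.  -0.3 -0.4]
a0.95 t16.57 [524.2  47.7 220.3] F [-0.6  0.5 -0. ]
a0.75 t17.09 [536.4  71.6 199.6] F [ 0.3 -0.1  0.5]
a0.55 t17.62 [546.5  91.3 173.9] F [ 0.6  0.3 -0.4]
a0.40 t18.05 [552.5 103.  152. ] F [-0.1 -0.6  0.7]
[([567.4, 136.5, 161.2], 0.71)] [([487.3, -26.5, 70.8], 0.9), ([573.6, 137.8, 59.1], 0.63)] [([532.8, 63.7, -2.8], 0.95)]
[([569.8, 137.0, 162.2], 0.62)] [([491.0, -23.9, 76.4], 0.93)] [([537.1, 60.6, 0.8], 0.58), ([494.4, 128.4, 9.8], 0.37)]
```

View pics/e_side.png

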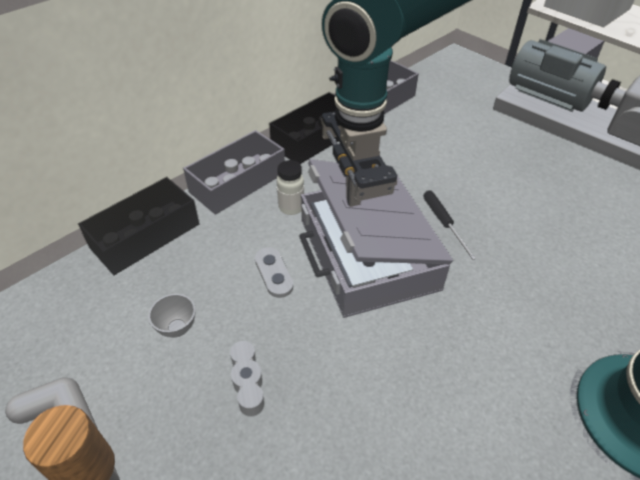

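View pics/e_scene.png

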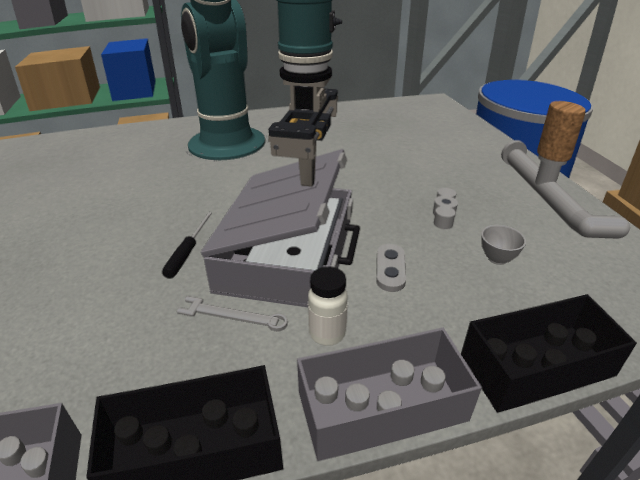

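The cover is at about 0.38 rad (edge z 162), the case is unmoved, and the flap is still flat under it. Time to close it fully.

```bash
python3 - <<'E'
from h import *
for a in (.25,.12,.05,0.0):
    robot.servo_line(cv(a),feed=60); s=st("a%.2f"%a)
p=cv(0.)
for k in range(1,9):
    s=st()
    if s["contact_force"][2]>12: break
    robot.servo_line(p-k*0.7*Z,feed=15)
robot.hold(.4);st("pressed")
robot.servo_line(cv(0)+120*Z,feed=120)
robot.hold(.3)
pic("f")
for c in ("scene","side"):
    for n in ["cover_edge","cover_hinge","case","endplate","grease","driver","spanner","rotor","nutcup"]: print(n,pin(n,c)[:1])
E
```

```text
a0.25 t19.02 [556.9 111.6 128.6] F [-0.5 -0.5  0. ]
a0.12 t19.54 [559.5 116.5 107.2] F [ 0.2 -0.5 -0. ]
a0.05 t19.89 [560.3 118.1  95.4] F [-0.3 -0.3  0.5]
a0.00 t20.18 [561.7 118.9  87.9] F [-0.8 -0.1  4.5]
 t20.18 [561.7 118.9  87.9] F [-0.8 -0.1  4.5]
 t20.43 [561.7 119.   87.9] F [-2.1 -1.   9.6]
 t20.68 [561.7 119.   87.8] F [-4.4 -1.5 15.3]
pressed t21.08 [561.7 118.9  87.8] F [-3.8 -0.5 14. ]
cover_edge [([578.1, 152.8, 84.9], 0.96)]
cover_hinge [([490.4, -26.2, 72.5], 0.68)]
case [([534.1, 60.2, -3.4], 0.58)]
endplate [([626.9, 232.9, -1.2], 0.68)]
grease [([742.6, 86.7, 0.5], 0.76)]
driver [([465.7, -108.1, 1.3], 0.72)]
spanner []
rotor [([483.5, 414.4, -2.0], 0.71)]
nutcup [([652.4, 435.5, -0.2], 0.94)]
cover_edge [([580.0, 153.5, 89.4], 0.63)]
cover_hinge [([490.5, -23.8, 77.7], 0.92)]
case [([534.9, 61.4, 3.7], 0.63)]
endplate [([624.6, 234.8, 1.2], 0.93)]
grease [([741.2, 83.0, 1.6], 0.94)]
driver [([467.4, -109.1, 3.6], 0.83)]
spanner []
rotor [([483.9, 412.4, 4.9], 0.71)]
nutcup [([649.8, 438.9, -0.1], 0.82)]
```

View pics/f_side.png

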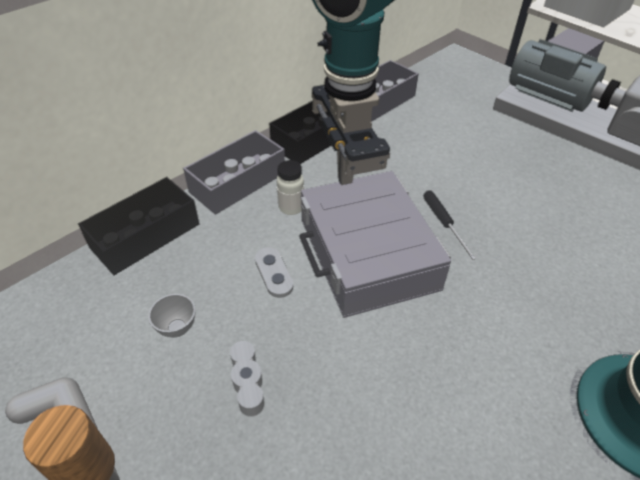

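View pics/f_scene.png

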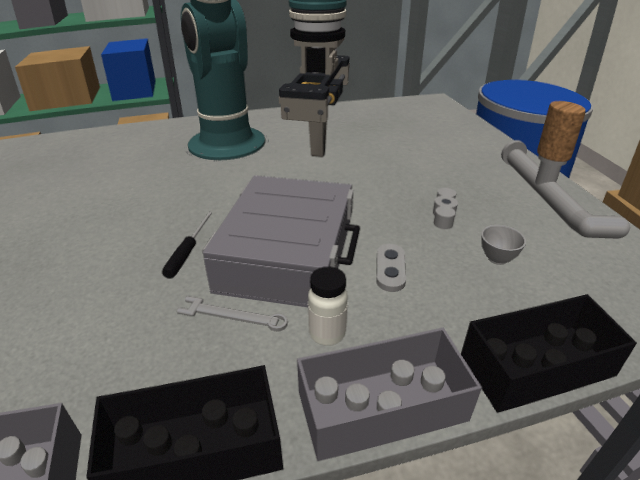

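The cover sits flush with the rim: its edge is at z about 87, where fully shut is 87.5, and it met a firm stop at TCP z 87.8. The robot is clear and nothing else has moved.

```bash
python3 - <<'E'
from h import *
st(); robot.job_done(); st()
E
```

```text
t23.54 [561.  118.8 207.5] F [ 0.8  0.3 -0.1]
the job is handed in; nothing more can be done
the job is handed in; nothing more can be done
```

The seal-kit case is packed: I folded the inner flap flat with the closed fingers, then swung the cover shut slowly and pressed it down. I handed the job in at 23.5 s; no verdict is reported.

- **Flap:** its edge and hinge both measured about 62 mm high after pressing. It still looked flat when the cover was at about 0.38 rad, and was hidden after that.
- **Cover:** it met a firm stop under about 14 N, with the fingertips at 87.8 mm (fully shut is 87.5 mm). The cameras put its free edge at 85 and 89 mm, and the pictures show it flush with the rim.
- **Case and tools:** the case and everything the networks found were within a few millimetres of where they started, which is measurement noise. The networks missed the spanner in the last pictures, but in the scene picture it lies at the same pixels as at the start.
- **Not checked directly:** the sleeve and seal were not measured after closing, because they are under the cover. Nothing disturbed them before that.
- **Robot:** it was about 120 mm above the cover and touching nothing at hand-in.

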